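# Lower the sugar lamp to its mark and lock the leg

## Robot

A 6-joint arm with a two-finger parallel gripper is mounted at the origin on a cart in front of the work surface, level with it; the furniture and walls round the work are solid. World frame = base frame: x ahead of the robot, y to its left, z up, the work surface at z = 0. Lengths are in mm, angles in rad, forces in N, time in s.
With the tool pointing down it reaches from about 275 to 825 mm from the base axis. Payload 4.9 kg.
Tool frame: the origin (TCP) lies at the very end of the fingers, on their centre line; the grasp point (between the pads) lies 19 mm behind it; z points along the fingers, y is the line along which they close (so a half turn about z gives the same grasp; the last joint's range is limited). The gripper opens to 85 mm and grips with 20 to 120 N. Pads are 22 mm wide; open, the fingers measure 114 mm over their backs; the gripper's body (76 mm by 85 mm) begins 54 mm behind the grasp point. The pads swing forward as they close: fully open they stand 13 mm farther back than shut.
Start: joints at [-1.266, 0.326, -0.193, 1.052, 0, 1.437], TCP at [233.683, -497.906, 201.581] pointing down, gripper open.
Joint ranges: [-2.65, 2.65], [-0.97, 1.79], [-1.3, 1.35], [-1.93, 2.1], [-1.47, 1.37], [-3.14, 3.14]. Speed limits (rad/s): [2.57, 2.57, 3.14, 3.14, 3.14, 3.14].

## Interface

Orientations are given as [roll, pitch, yaw] about the fixed x, y, z axes, in that order (R = Rz(yaw) Ry(pitch) Rx(roll)).
In Python, from bench import bot, solve_ik, imaging gives the robot as it stands. Calls block until the motion is done:
- bot.move_ptp(position, orientation): joint-space move of the TCP to a pose.
- bot.movel(position, rot=None, max_speed=150, threshold=None): straight line of the TCP; rot=None keeps the orientation; max_speed is the mean speed in mm/s. With threshold (N) it stops when the force on the tool has changed by that much, and returns True; else False.
- bot.move_j(angles): joint-space move.
- bot.grip(opening, effort=None): opening from 0.0 (shut) to 1.0 (fully open); effort is the grip in N (None keeps the last); returns when the fingers have stopped.
- bot.dwell(seconds).
- solve_ik(position, orientation): joint angles nearest the present ones, or None.
- bot.get_state(): the state.
- imaging.capture(name): name is "scene" or "side" or "wrist"; returns the picture (480x640x3 uint8, blue, green, red); there is no depth.
- imaging.camera_model(name): a dict with "K" (3x3 intrinsics, pixels), "position" and "rotation" of the camera in the world. Camera axes: x right, y up, looking along -z (the intrinsics and any distortion apply to the point x, -y, -z); pixel columns grow to the right and rows downward; lengths in mm; the calibration is good to about 2 mm. A picture is of the moment at which its call begins: read the wrist's pose just before it. camera_model takes no time and is no camera call; for the wrist camera it gives the pose at the moment of the call.
A pose or a line that the arm cannot do raises bot.IKError and nothing moves.
- bot.sign_off(): hands the job in; it is judged then, once.
The state is a dict: "t": time; "qpos": joint angles; "joint_velocities": joint speeds; "effort": joint torques, N m; "tcp_pos": TCP position; "orientation": TCP orientation; "contact_force": force on the tool from outside, world axes, zero at the start; "wrist_torque": the same for the moment, N m; "opening": opening from 0.0 (shut) to 1.0 (fully open); "gripper_force": force on a finger pad.
Only numpy, scipy, OpenCV 4.12 (cv2) and the standard library are available. Lean on these libraries where they do the work, as an engineer would, in place of code of your own. Each camera call takes 0.05 s, during which the arm holds its last target. There are 200 camera calls.

## Task

The small sugar lamp stands too high over the ribbons. Before you touch its leg, turn the lamp's rotary isolator from on to off; then take the round grip on top of the sprung sliding leg, press the leg down until its ring mark is level with the top of the collar, and hold it there in your grip while you swing the collar's cam lever fully closed (turn the hand on the revolving grip and a finger sweeps the lever's paddle round). Finish still holding the grip, with the mark level, the lever closed and the isolator off, and leave the sugar pieces and the other things where they are.

Things in the scene. Friction and masses are not known exactly. Their poses are not given: they have to be found in the camera images.
- sugar_lamp: whole lamp stand, fixed: grey base plate 120 (x) x 400 (y) mm, top 16 mm above the worktop. Origin on the worktop under the column's axis; y runs along the base to the lamp, x to the back (turned up to 15 degrees either way). At y = -145 mm the grey switch housing (84 x 84, top at 60 mm), at y = 130 the white warming plate (top at 22 mm). A 47 mm high power strip stands behind, x = 100 to 155 mm
- isolator (a joint): rotary isolator handle, upright axis: 0 rad = off (bar across the base, pointer towards the robot), 1.571 = on (bar along the base, pointer to the column), a stop at each end. Grows clockwise from above: switching off is a quarter turn anticlockwise. A sprung detent half way takes about 0.06 N m to pass; elsewhere light friction holds it. Starts on, 1.45 to 1.57
- isolator_axis (a point): on the isolator's axis, 80 mm above the worktop, at mid-height of its handle. The handle is a black bar 50 mm long and 12 mm wide, centred on the axis, from 70 to 94 mm above the worktop, on a disc of 52 mm diameter whose top is at 70 mm: keep the fingertips above that
- isolator_pointer (a point): pointer end of the isolator's bar (white line on top), 24 mm from its axis, 82 mm above the worktop: the line from isolator_axis to here is the way the bar points
- lamp_leg (a joint): upright sliding leg (steel tube, 18 mm diameter) with the boom and lamp: height in m of its ring mark above the collar's top; 0 = level, positive = too high; travel -0.008 to 0.055. A spring lifts it: let go, it stands at about 0.04 to 0.055; keeping it at the mark takes 4 to 6 N downwards. The leg does not turn
- leg_grip: black round mushroom grip on the leg's top: head 48 mm diameter, 24 mm high, on a slim neck (25 mm). Origin: centre of the head's underside, 42 mm above the ring mark (and above the collar's top when the mark is level), z up. It revolves freely, so the hand holding it can turn about the upright while leg and lamp stay. Boom and lamp reach at most 24 mm above the ring mark
- ring_mark (a point): centre of the dark ring mark, 3 mm high, round the leg
- collar_top (a point): centre of the top of the dark collar (35 mm diameter) on the column, 165 mm above the worktop: where the ring mark must be
- cam_lever (a joint): cam lever on the collar, upright pivot: 0 rad = wide open, 1.22 = fully closed at its stop; grows anticlockwise from above. In the stand's frame it points from the pivot at 210 degrees + this value, anticlockwise from +x. Turns at about 0.03 N m, rising to 0.2 N m over the last 25 degrees, where the cam goes over centre and clamps the leg; stays where left. Starts at 0 to 0.2
- lever_pivot (a point): pivot of the cam lever, 22 mm from the leg's axis on the stand's -x side (facing the robot), at the height of the collar's top
- lever_tip (a point): lever's outer end, 52 mm from the pivot, 50 mm above the collar's top. The lever is an upright paddle 4.5 mm thick, 4 to 56 mm from the pivot, its top 38 mm above the collar's top, 58 mm from 22 mm out. With the mark level, fingertips 10 to 15 mm below the grip's head meet it. Begin with one finger 30 degrees clockwise of the line leg to pivot; 65 to 85 degrees anticlockwise then close it
- sugar_curl: loose brittle curl of sugar ribbon, 38 x 59 x 13 mm, on the warming plate; origin at the centre of its underside. Leave it
- probe_thermometer: loose flat black thermometer, 42 x 105 x 20 mm, on the worktop to the left; origin at the centre of its underside. Leave it
- isomalt_jar: loose jar of white sugar, 81 mm diameter, 163 mm high, on the worktop to the right; origin at the centre of its underside. Leave it

How it is judged (in metres and radians):
On the way, in this order (a step that is already met when the one before it is completed fails the run):
1. the isolator is off, the leg still up and the lever still open (value of joint isolator below 0.2 rad and value of joint lamp_leg above 0.02 m and value of joint cam_lever below 0.5 rad), for 0.2 s.
2. the leg is held by its grip with the ring mark level with the collar's top, the lever still open (value of joint isolator below 0.2 rad and contact force between the fingers and leg_grip above 3 N and value of joint lamp_leg between -0.004 and 0.004 m and value of joint cam_lever below 0.6 rad), for 0.2 s.
3. the cam lever is closed with the leg held at its mark (value of joint isolator below 0.2 rad and contact force between the fingers and leg_grip above 3 N and value of joint lamp_leg between -0.004 and 0.004 m and value of joint cam_lever above 1.1 rad), for 0.2 s.
At the end, for the whole second after the job is handed in: the isolator is off (within 0.2 rad of its stop), the cam lever closed (past 1.1 of 1.22 rad), the ring mark within 4 mm of the collar's top and still, and the fingers still hold the leg's grip (more than 3 N) (all of step 3 and velocity of joint lamp_leg between -0.01 and 0.01 m/s); the arm keeps its last pose, push and grip.
It fails at once if the leg was pressed down or the lever swung before the lamp was switched off (value of joint isolator above 0.6 rad and (value of joint lamp_leg below 0.02 m or value of joint cam_lever above 0.6 rad)).
It fails at once if the lever was swung with the leg away from its mark (value of joint cam_lever above 0.7 rad and (value of joint lamp_leg above 0.008 m or value of joint lamp_leg below -0.0075 m)).
It fails at once if the sugar curl, the thermometer or the jar was disturbed (distance of sugar_curl from where it was at the start of the episode above 0.015 m or distance of any of probe_thermometer, isomalt_jar from where it was at the start of the episode above 0.03 m).
It also fails if it takes over 48 s, if anything falls off the work surface, if the arm or the gripper's body presses on something with over 40 N, if the wrist force passes 120 N, or if a joint passes its speed limit or range.

## Working session

There is one attempt and no reset: what is moved stays moved. The work goes in short steps, each a Python script; the robot and the scene stay as the last script left them, time stands still between calls to the robot, and variables do not carry over. Pictures are saved under pics/ and viewed, at most 13 in all, crops included, and the job is handed in when it is done.

```bash
ls; mkdir -p pics; python3 - <<'E'
from bench import bot,imaging
import cv2,numpy as np
for n in("scene","side","wrist"):
    m=imaging.camera_model(n);im=imaging.capture(n);cv2.imwrite(f"pics/{n}0.png",im)
    print(n,{k:np.round(v,3).tolist() if not isinstance(v,str) else v for k,v in m.items()})
s=bot.get_state();print(s)
E
```

```text
pics
scene {'K': [[488.332, 0.0, 326.617], [0.0, 488.332, 242.092], [0.0, 0.0, 1.0]], 'position': [-412.953, 986.905, 663.11], 'rotation': [1.141, 0.012, -2.239]}
side {'K': [[448.075, 0.0, 320.077], [0.0, 448.075, 233.192], [0.0, 0.0, 1.0]], 'position': [118.842, 1343.121, 598.101], 'rotation': [1.178, 0.017, -2.812]}
wrist {'K': [[382.517, 0.0, 316.419], [0.0, 382.517, 245.46], [0.0, 0.0, 1.0]], 'position': [305.22, -463.75, 374.083], 'rotation': [-0.316, 0.0, -1.133]}
{'t': 0.15, 'qpos': array([-1.26625067e+00,  3.26787712e-01, -1.93354302e-01,  1.05198428e+00,
       -1.69375038e-05,  1.43659878e+00]), 'joint_velocities': array([ 0.00175779, -0.00255044,  0.0020327 ,  0.00016986,  0.00080632,
       -0.00089936]), 'effort': array([ 1.67273658e-03, -4.43702710e+01,  2.62665009e+01,  1.04191160e-02,
       -3.66099778e-05,  8.35117447e-06]), 'tcp_pos': array([ 233.50339612, -497.44579346,  200.9740207 ]), 'orientation': array([-3.14027237e+00, -1.61158460e-04,  4.38743111e-01]), 'contact_force': array([-0.57231115, -0.02057796,  0.15128961]), 'wrist_torque': array([-0.02015492,  0.01918181,  0.01128839]), 'gripper_force': 0.0, 'opening': 1.002876524387804}
```

View pics/scene0.png

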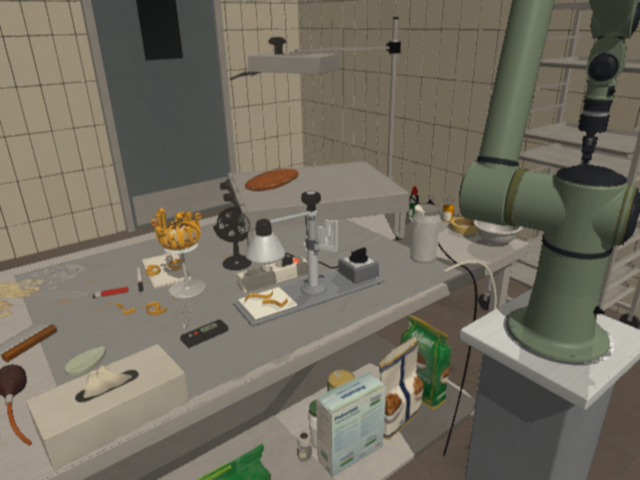

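View pics/side0.png

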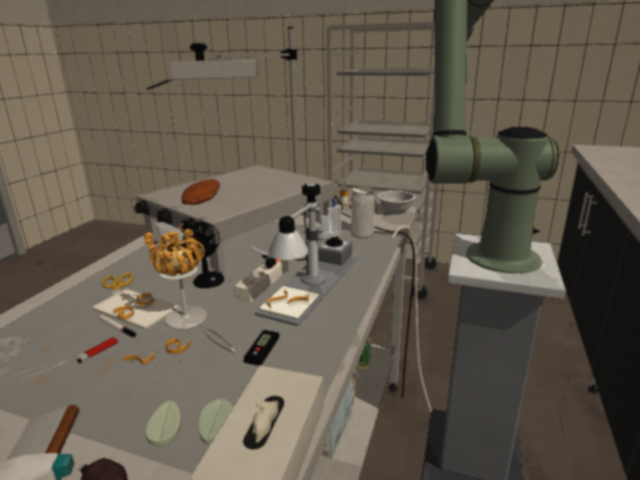

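The scene view has the grip head at about (311,198), the isolator at (359,257) and the plate at (266,303). The side view has the grip at (311,190) and the isolator at (335,247). Next I'll triangulate roughly and look from above with the wrist camera.

```bash
cat > h.py <<'E'
from bench import bot,solve_ik,imaging
import cv2,numpy as np
from scipy.spatial.transform import Rotation as R
def ray(m,px):
    u,v=px;K=m["K"];d=np.array([(u-K[0][2])/K[0][0],-(v-K[1][2])/K[1][1],-1])
    d=R.from_euler('xyz',m["rotation"]).apply(d) if np.size(m["rotation"])==3 else np.array(m["rotation"])@d
    return np.array(m["position"]),d/np.linalg.norm(d)
def onz(m,px,z):
    p,d=ray(m,px);return p+d*(z-p[2])/d[2]
def tri(rs):
    A=sum(np.eye(3)-np.outer(d,d) for p,d in rs);b=sum((np.eye(3)-np.outer(d,d))@p for p,d in rs)
    x=np.linalg.solve(A,b);return x,[np.linalg.norm(np.cross(x-p,d)) for p,d in rs]
def proj(m,P):
    c=R.from_euler('xyz',m["rotation"]).inv().apply(np.array(P)-m["position"])
    K=m["K"];return np.array([K[0][2]+K[0][0]*c[0]/-c[2],K[1][2]-K[1][1]*c[1]/-c[2]])
def shot(n,f=None):
    m=imaging.camera_model(n);im=imaging.capture(n)
    if f: cv2.imwrite(f"pics/{f}.png",im)
    return m,im
E
python3 - <<'E'
from h import *
a=imaging.camera_model("scene");b=imaging.camera_model("side")
for p,q in(((311,198),(311,190)),((359,254),(335,244))):
    print(tri([ray(a,p),ray(b,q)]))
print(onz(a,(266,303),22),onz(b,(289,302),22),onz(a,(311,192),235),onz(b,(311,185),235))
E
```

```text
(array([497.86649651, 322.49631094, 266.11537878]), [np.float64(0.2584242472924346), np.float64(0.2584242472923502)])
(array([481.7857905 , 176.98086347,  65.91275117]), [np.float64(7.880811179779627), np.float64(7.880811179779592)])
[502.00559798 466.61141114  22.        ] [508.80749599 469.0043845   22.        ] [607.76741756 241.78519296 235.        ] [550.46368558 179.93524368 235.        ]
```

```bash
python3 - <<'E'
from h import *
bot.move_ptp([430,150,350],[np.pi,0,-np.pi/2])
m,im=shot("wrist","w1");print(m,bot.get_state()["t"],bot.get_state()["qpos"])
E
```

```text
{'K': array([[382.5165681 ,   0.        , 316.41896642],
       [  0.        , 382.5165681 , 245.45997171],
       [  0.        ,   0.        ,   1.        ]]), 'position': array([429.53788285,  69.83007268, 523.0309125 ]), 'rotation': array([-3.14301724e-01, -1.20778839e-04,  3.13954723e+00])} 2.6583 [ 1.72293135e-01  8.87633133e-02 -1.18586611e-01  1.36379105e+00
 -1.47320746e-04 -1.39728876e+00]
```

View pics/w1.png

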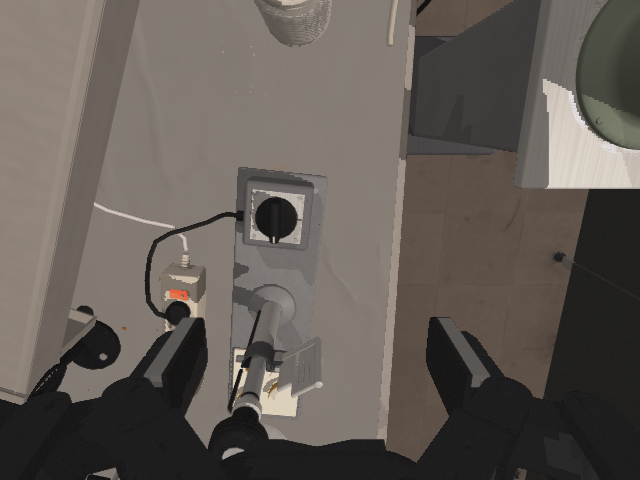

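The wrist view shows the isolator disc at (276,217) with its white pointer line down to (276,242), the base edge corners at (240,168) and (327,177), the paddle around (305,365) and the grip head at (237,440).

```bash
cat > m1.py <<'E'
from h import *
m=dict(K=[[382.5165681,0,316.41896642],[0,382.5165681,245.45997171],[0,0,1]],position=[429.53788285,69.83007268,523.0309125],rotation=[-3.14301724e-01,-1.20778839e-04,3.13954723])
im=cv2.imread("pics/w1.png");g=cv2.cvtColor(im,cv2.COLOR_BGR2GRAY)
k=np.zeros_like(g);k[192:245,253:302]=255
d=((g<60)&(k>0)).astype(np.uint8)
n,l,s,c=cv2.connectedComponentsWithStats(d);i=1+s[1:,4].argmax();print(s[i],c[i])
cn=max(cv2.findContours((l==i).astype(np.uint8),cv2.RETR_EXTERNAL,cv2.CHAIN_APPROX_NONE)[0],key=len)
(cx,cy),r=cv2.minEnclosingCircle(cn);print(cx,cy,r)
print("disc",onz(m,(cx,cy),78))
w=((g>110)&(k>0));w=w&(np.hypot(*(np.indices(g.shape)[::-1]-np.array([cx,cy])[:,None,None]))<r*.95)
ys,xs=np.nonzero(w);print("line px",xs.mean(),ys.mean(),len(xs),onz(m,(xs.mean(),ys.mean()),94))
for p,z in(((240,168),16),((327,177),16),((232,345),16),((237,440),270)):print(p,onz(m,p,z))
E
python3 m1.py
python3 - <<'E'
import cv2
im=cv2.imread("pics/w1.png")[150:430,190:360]
cv2.imwrite("pics/w1c.png",cv2.resize(im,None,fx=2.1,fy=2.1,interpolation=3))
E
```

```text
[ 255  197   43   47 1372] [275.65962099 217.94387755]
275.0 220.0 23.19492530822754
disc [479.31081291 182.33894891  78.        ]
line px 273.1544715447154 235.3821138211382 123 [480.33695194 196.80110557  94.        ]
(240, 168) [529.5269931  127.93568264  16.        ]
(327, 177) [415.6829087  139.86538179  16.        ]
(232, 345) [558.67121714 393.74672792  16.        ]
(237, 440) [496.20482239 322.40920178 270.        ]
```

View pics/w1c.png

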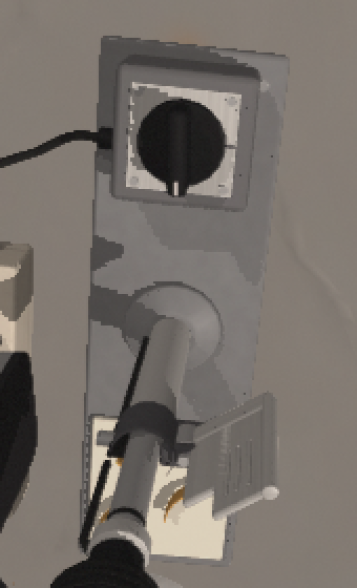

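```bash
cat >> m1.py <<'E'
print("----")
c=onz(m,(276.2,217.6),70);p=onz(m,(274.3,239),94);print("c",c,"p",p,"ang",np.degrees(np.arctan2(*(p-c)[[1,0]])), "lineang from stand y")
E
python3 m1.py | sed -n '/----/,$p'
cat > /dev/null; python3 - <<'E'
from h import *
from math import radians as r
s=-6.1; c=onz(dict(K=[[382.5165681,0,316.41896642],[0,382.5165681,245.45997171],[0,0,1]],position=[429.53788285,69.83007268,523.0309125],rotation=[-3.14301724e-01,-1.20778839e-04,3.13954723]),(276.2,217.6),70)[:2]
bot.grip(.6)
bot.move_ptp([*c,150],[np.pi,0,r(-90+s)])
print(bot.movel([*c,77],max_speed=80,threshold=8),bot.get_state()["tcp_pos"])
bot.grip(0,30)
st=bot.get_state();print(st["t"],st["opening"],st["gripper_force"],st["contact_force"],st["wrist_torque"])
m,im=shot("wrist","w2")
E
```

```text
----
c [478.63899196 181.35963727  70.        ] p [479.15710663 201.22775623  94.        ] ang 88.50619691498183 lineang from stand y
False [479.12674201 181.45504608  77.48394328]
5.5333 -0.00017463986746355024 0.0 [ 0.28820269 -0.21113354 -0.08663732] [ 0.02045455 -0.00635902 -0.00246539]
```

View pics/w2.png

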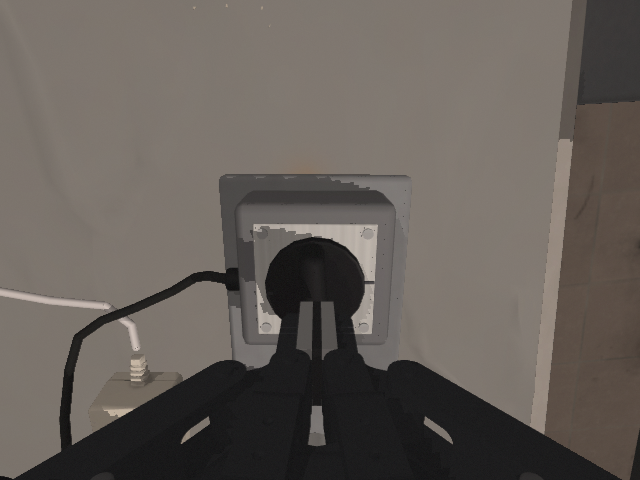

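The fingers shut on nothing. The disc is centred at about (315,283), and the fingertip's near edge at row 301 lies past or above the bar. I'll compute the offset.

```bash
python3 - <<'E'
from h import *
m=imaging.camera_model("wrist");s=bot.get_state();print(m["position"],m["rotation"],s["tcp_pos"],s["orientation"])
print("disc",onz(m,(315,286),70),"tcp px",proj(m,s["tcp_pos"]))
for p in((266,286),(365,286),(315,238)):print(p,onz(m,p,70))
y=m["rotation"][2]; ex=-np.array([np.cos(y-np.pi/2),np.sin(y-np.pi/2),0])
for k in(-11,11):
  for sg in(1,-1): print(k,sg,proj(m,s["tcp_pos"]+sg*k*ex))
im=cv2.imread("pics/w2.png")[215:375,240:400];im=cv2.convertScaleAbs(cv2.resize(im,None,fx=3.7,fy=3.7,interpolation=2),alpha=3,beta=10);cv2.imwrite("pics/w2c.png",im)
E
```

```text
[469.587906   102.01666573 250.20021594] [-3.14518899e-01  2.64512426e-04  3.03414083e+00] [478.62439095 181.37011775  77.00094149] [ 3.14158319e+00  1.49733202e-05 -1.67727318e+00]
disc [478.99192283 181.96494316  70.        ] tcp px [315.55404914 290.6291971 ]
(266, 286) [503.98926882 179.27153516  70.        ]
(365, 286) [453.48632873 184.71311375  70.        ]
(315, 238) [476.20258822 156.3813765   70.        ]
-11 1 [315.56931402 310.58410966]
-11 -1 [315.53822571 269.94414532]
11 1 [315.53822571 269.94414532]
11 -1 [315.56931402 310.58410966]
```

View pics/w2c.png

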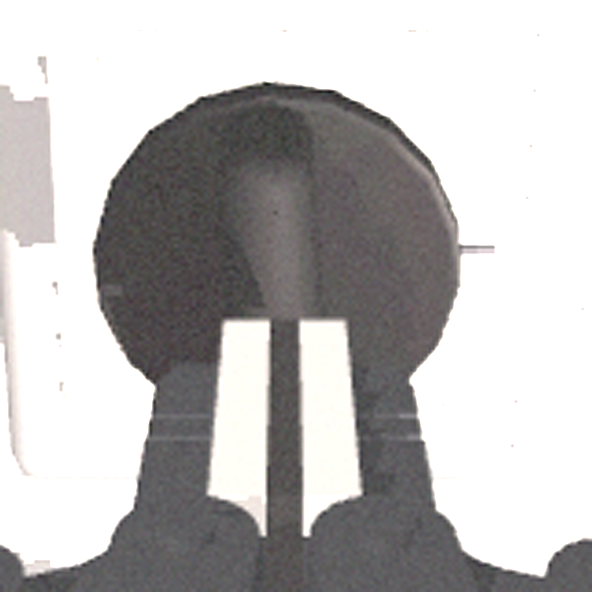

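```bash
python3 - <<'E'
from h import *
bot.dwell(.2)
s=bot.get_state();print(s["t"],s["opening"],s["gripper_force"],s["contact_force"],s["wrist_torque"])
m,im=shot("wrist","w3a")
for z in (77,85,90,95,100): print(z,[proj(m,[s["tcp_pos"][0]+np.sin(.106)*k,s["tcp_pos"][1]+k,z]).round(0).tolist() for k in(-11,0,11)])
bot.grip(.3)
s=bot.get_state();print(s["opening"],s["t"],s["contact_force"])
m,im2=shot("wrist","w3b")
o=np.hstack([cv2.convertScaleAbs(cv2.resize(i[200:370,250:385],None,fx=2.9,fy=2.9),alpha=3,beta=10) for i in(im,im2)]);cv2.imwrite("pics/w3.png",o);print(o.shape)
E
```

```text
5.7833 -0.0011708435973397382 0.0 [ 0.4088766  -0.06086578 -0.0411553 ] [-0.00233634  0.00558397  0.01107052]
77 [[315.0, 270.0], [315.0, 291.0], [316.0, 311.0]]
85 [[315.0, 276.0], [315.0, 298.0], [315.0, 318.0]]
90 [[315.0, 280.0], [315.0, 302.0], [315.0, 324.0]]
95 [[315.0, 285.0], [315.0, 307.0], [315.0, 329.0]]
100 [[315.0, 290.0], [315.0, 313.0], [315.0, 335.0]]
0.29824577705423816 6.2 [ 0.65198173 -1.05196793 -0.58549037]
(493, 784, 3)
```

View pics/w3.png

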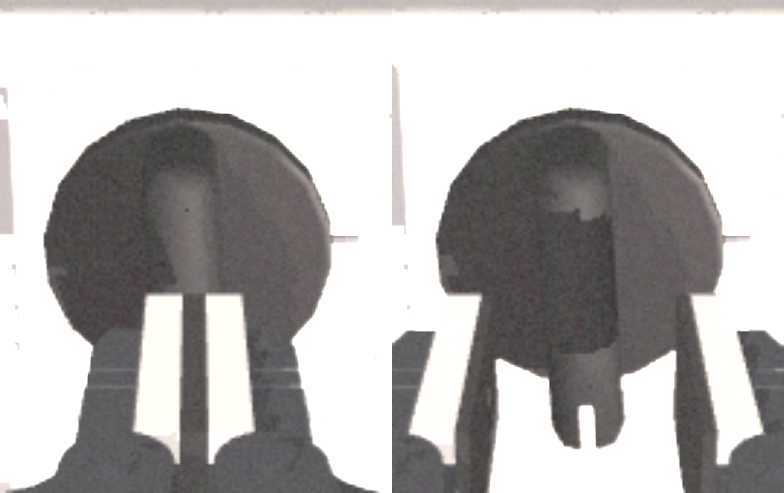

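The left crop shows the shut fingers in front of the bar. The right crop shows them open, with the bar running unbroken to its white pointer at crop (587,430). So the fingertips are above the bar and the true tip is higher than nominal. I'll find it by touch.

```bash
python3 - <<'E'
from h import *
bot.grip(0,30)
p=bot.get_state()["tcp_pos"]
h=bot.movel([p[0],p[1],52],max_speed=20,threshold=4)
s=bot.get_state();print(h,s["tcp_pos"],s["contact_force"],s["t"],s["opening"])
E
```

```text
True [478.63937104 181.35548951  64.32525969] [-1.46228931  0.23145806  4.99590183] 7.35 -0.0010368983998586781
```

Contact came at TCP z 64.3 on the bar top (94), so the real tip is about 29.5 mm above the reported TCP. That agrees with the picture, so I'll use it as the offset.

```bash
python3 - <<'E'
from h import *
p=bot.get_state()["tcp_pos"];p=np.array([478.8,181.5])
bot.movel([*p,75]);bot.grip(.45)
print(bot.movel([*p,47],max_speed=60,threshold=6))
bot.grip(0,40)
s=bot.get_state();print(s["tcp_pos"],s["t"],s["opening"],s["gripper_force"],s["contact_force"],s["wrist_torque"])
if s["opening"]>.04:
    for a in np.arange(10,95,12).tolist()+[93]:
        bot.movel([*p,47],[np.pi,0,np.radians(-96.1+a)])
        s=bot.get_state();print(a,s["t"],s["contact_force"].round(1),s["wrist_torque"].round(3),s["qpos"][5].round(2))
m,im=shot("wrist","w4")
E
```

```text
False
[479.5895994  181.27130095  47.52020657] 9.0167 0.12780197134608243 43.12502324581146 [ 1.24293983 -1.8509719   2.12777165] [-0.3378988  -0.1785455  -0.00981321]
10 9.3417 [ 2.7 -3.   1.6] [-0.511 -0.551  0.005] -1.42
22 9.7 [ 5.1 -2.6  0.9] [-0.493 -0.885  0.043] -1.63
34 10.0583 [ 6.  -1.9  0.2] [-0.445 -1.135 -0.006] -1.84
46 10.4167 [ 7.  -0.7 -1.4] [-0.302 -1.332 -0.041] -2.04
58 10.775 [ 7.4  0.7 -2.4] [-0.142 -1.446  0.028] -2.25
70 11.1333 [ 7.7  0.6 -3.4] [ 0.066 -1.534 -0.041] -2.46
82 11.4917 [ 9.3  2.9 -4.4] [ 0.23  -1.652  0.007] -2.67
94 11.85 [ 7.3  3.6 -3.7] [ 0.618 -1.646 -1.112] -2.88
93 12.1 [ 7.6  2.6 -4.3] [ 0.629 -1.66  -0.935] -2.86
```

```bash
python3 - <<'E'
from h import *
bot.grip(.4);s=bot.get_state();p=s["tcp_pos"]
bot.movel([479,181.5,130]);bot.grip(1.0)
bot.move_ptp([495,322,330],[np.pi,0,np.radians(-126)])
m,im=shot("wrist","w5");s=bot.get_state();print(m["position"].tolist(),m["rotation"].tolist(),s["t"],s["qpos"].round(2))
E
```

```text
[447.55464831422944, 257.28635612170115, 502.8972873647174] [-0.3143250749721238, 0.000771830638477411, 2.5123828266911428] 15.85 [ 0.45  0.36  0.18  1.39 -0.   -0.49]
```

View pics/w5.png

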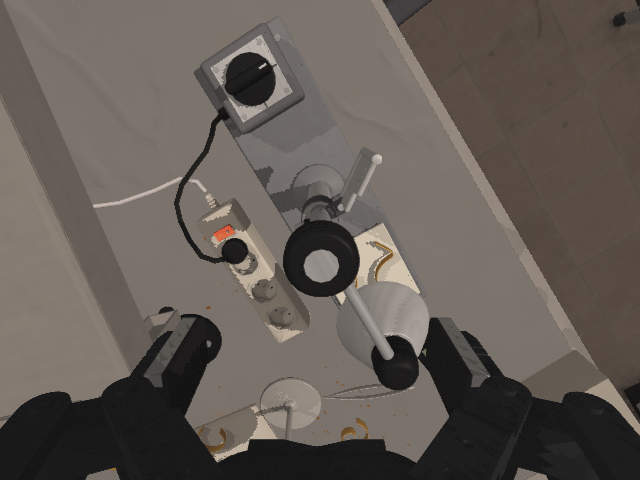

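The wrist view shows the isolator off, its pointer at (265,66) facing the robot. The head circle is at about (321,259) and the lever tip knob at (377,160), so the lever is still open.

```bash
python3 - <<'E'
from h import *
m=dict(K=[[382.5165681,0,316.41896642],[0,382.5165681,245.45997171],[0,0,1]],position=[447.55464831422944,257.28635612170115,502.8972873647174],rotation=[-0.3143250749721238,0.000771830638477411,2.5123828266911428])
g=cv2.cvtColor(cv2.imread("pics/w5.png"),cv2.COLOR_BGR2GRAY)
k=np.zeros_like(g);cv2.circle(k,(321,259),45,255,-1)
d=cv2.morphologyEx(((g<55)&(k>0)).astype(np.uint8),cv2.MORPH_OPEN,np.ones((7,7)))
c=max(cv2.findContours(d,cv2.RETR_EXTERNAL,cv2.CHAIN_APPROX_NONE)[0],key=len);e=cv2.fitEllipse(c);print(e)
L=onz(m,e[0],268);print("leg",L,onz(m,(321,265),282))
iso=np.array([478.8,181.5]);v=L[:2]-iso;print(np.linalg.norm(v),"s",np.degrees(np.arctan2(v[1],v[0]))-90)
t=onz(m,(377,160),223);b=onz(m,(345,208),203);print(t,b)
for s in(-6.1,):
  sr=np.radians(s);piv=L[:2]-22*np.array([np.cos(sr),np.sin(sr)]);w=t[:2]-piv;print(piv,np.linalg.norm(w),np.degrees(np.arctan2(w[1],w[0]))-s-210+360)
E
```

```text
((320.4450378417969, 258.25244140625), (75.3768539428711, 76.77204132080078), 175.9771270751953)
leg [495.68553018 327.56675468 268.        ] [495.13482437 327.16915241 282.        ]
147.03951152911446 s -6.5942054262665835
[428.21359626 304.18105746 223.        ] [468.13536493 323.96676216 203.        ]
[473.81009541 329.90456424] 52.35207288926236 5.529748627048377
```

```bash
python3 - <<'E'
from h import *
P=np.array([495.1,326.6]);o=[np.pi,0,np.radians(-126.3)]
bot.grip(1.0)
bot.movel([*P,300],o)
print(bot.movel([*P,212],max_speed=60,threshold=5));s=bot.get_state();print(s["tcp_pos"],s["contact_force"],s["t"])
bot.grip(0,60)
s=bot.get_state();print(s["tcp_pos"],s["contact_force"],s["wrist_torque"],s["t"],s["opening"],s["gripper_force"])
_,a=shot("scene","s6");_,b=shot("side","d6")
o=np.hstack([cv2.resize(i,None,fx=4,fy=4,interpolation=2) for i in(a[165:305,262:362],b[150:290,265:365])]);cv2.imwrite("pics/sd6.png",o)
E
```

```text
False
[495.35351439 326.74021526 212.44498538] [-0.36573753  0.13343271 -0.00899311] 18.0333
[495.04910588 326.69742642 212.06475947] [-0.35634203  0.16905078  0.45300701] [0.11261303 0.07723759 0.01618078] 18.4833 0.5423073571642428 61.19796451879665
```

View pics/sd6.png

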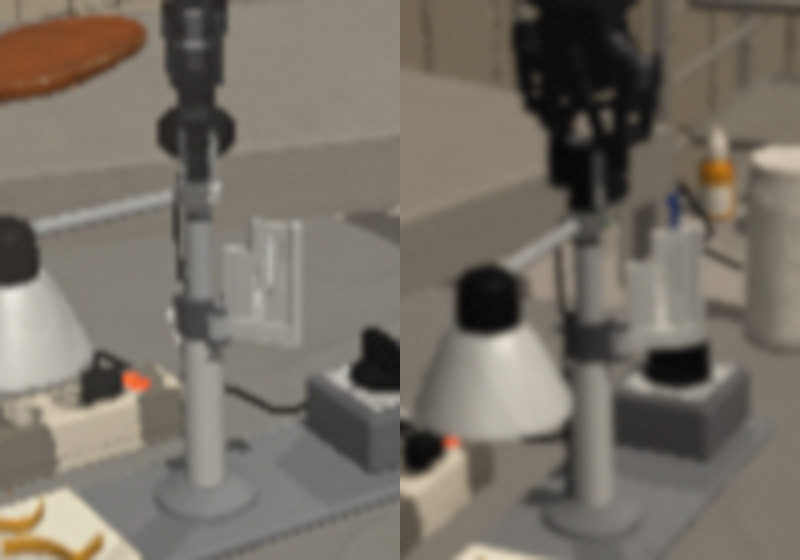

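The grip is held centrally, with the tips about 12 mm below the head and the lever open. I'll press to the bottom stop (-8 mm) to set the reference, then come up 8 mm.

```bash
python3 - <<'E'
from h import *
P=[495.1,326.6]
f=lambda:(lambda s:print(s["tcp_pos"].round(2),s["contact_force"].round(2),s["wrist_torque"].round(2),round(s["t"],2),s["opening"].round(3),s["gripper_force"].round(0)))(bot.get_state())
for z in(190,175):bot.movel([*P,z],max_speed=50);f()
print(bot.movel([*P,142],max_speed=22,threshold=9));f()
_,a=shot("scene","s7");_,b=shot("side","d7")
o=np.hstack([cv2.resize(i,None,fx=4,fy=4,interpolation=2) for i in(a[165:305,262:362],b[150:290,265:365])]);cv2.imwrite("pics/sd7.png",o)
E
```

```text
Traceback (most recent call last):
AttributeError: 'float' object has no attribute 'round'
```

```bash
cat >> h.py <<'E'
def f():
    s=bot.get_state();print(s["tcp_pos"].round(2),s["contact_force"].round(2),s["wrist_torque"].round(2),round(s["t"],2),round(float(s["opening"]),3),round(float(s["gripper_force"])))
    return s
E
python3 - <<'E'
from h import *
P=[495.1,326.6]
f();bot.movel([*P,175],max_speed=50);f()
print(bot.movel([*P,142],max_speed=22,threshold=9));f()
_,a=shot("scene","s7");_,b=shot("side","d7")
o=np.hstack([cv2.resize(i,None,fx=4,fy=4,interpolation=2) for i in(a[165:305,262:362],b[150:290,265:365])]);cv2.imwrite("pics/sd7.png",o)
E
```

```text
[495.07 326.71 189.76] [-1.36  0.38  0.55] [ 0.24  0.08 -0.02] 19.18 0.545 61
[495.07 326.68 175.07] [-1.03  1.35  2.74] [ 0.19  0.22 -0.03] 19.62 0.539 61
True
[495.12 326.73 153.09] [-1.43  0.1   6.96] [-0.16  0.27 -0.03] 20.63 0.546 62
```

View pics/sd7.png

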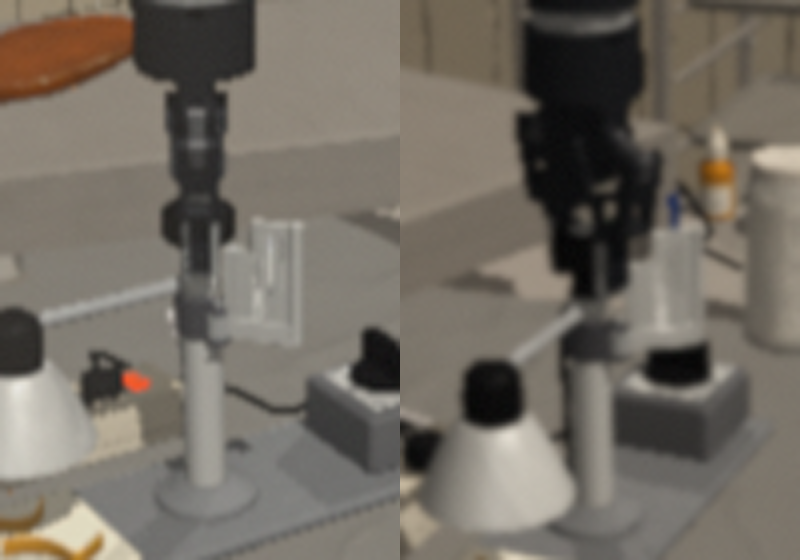

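The leg moved down with the hand without slipping, and the lever is still open. I'll check that this was the end stop with a small further press, then come up to the mark.

```bash
python3 - <<'E'
from h import *
P=[495.1,326.6]
print(bot.movel([*P,148],max_speed=10,threshold=9));f()
for z in(156,159,161):
    bot.movel([*P,z],max_speed=20);bot.dwell(.15);f()
E
```

```text
True
[495.12 326.76 153.12] [-0.79  0.07  5.47] [-0.06  0.17 -0.02] 20.99 0.545 62
[495.1  326.81 156.58] [-2.22  1.23  6.98] [ 0.14  0.53 -0.01] 21.46 0.543 62
[495.1 326.8 159.6] [-3.19  0.46  7.14] [ 0.21  0.47 -0.02] 21.91 0.545 62
[495.1  326.83 161.49] [-2.47  0.73  5.61] [0.23 0.43 0.03] 22.31 0.543 62
```

```bash
python3 - <<'E'
from h import *
P=[495.1,326.7]
for a in(12,24,36,48,58,66,72):
    bot.movel([*P,160.8],[np.pi,0,np.radians(-126.3+a)]);print(a,end=' ');f()
m,im=shot("wrist","w8")
_,a=shot("scene","s8");_,b=shot("side","d8")
o=np.hstack([cv2.resize(im[120:440,150:490],(400,376)),*[cv2.resize(i,None,fx=4,fy=4,interpolation=2)[130:506,100:300] for i in(a[165:305,262:362],b[150:290,265:365])]]);cv2.imwrite("pics/sd8.png",o)
E
```

```text
12 [495.24 326.59 161.3 ] [-1.73  0.07  5.6 ] [0.05 0.46 0.  ] 22.67 0.546 62
24 [495.4  326.61 161.39] [-0.65  0.08  5.97] [ 0.2   0.5  -0.13] 23.02 0.541 63
36 [495.57 326.5  161.39] [-1.34 -0.62  6.2 ] [ 0.08  0.48 -0.08] 23.38 0.544 63
48 [495.49 326.59 161.86] [-2.13  0.21  8.76] [ 0.03  0.9  -0.46] 23.74 0.547 70
58 [493.97 329.88 161.84] [-3.49  8.67  8.36] [ 1.86  2.06 -1.21] 24.07 0.54 77
66 [491.62 332.91 161.9 ] [-9.2  17.32 10.26] [ 3.24  3.35 -1.18] 24.36 0.54 83
72 [488.89 335.37 161.94] [-16.81  24.83  12.73] [ 4.13  4.57 -0.72] 24.62 0.542 69
```

View pics/sd8.png

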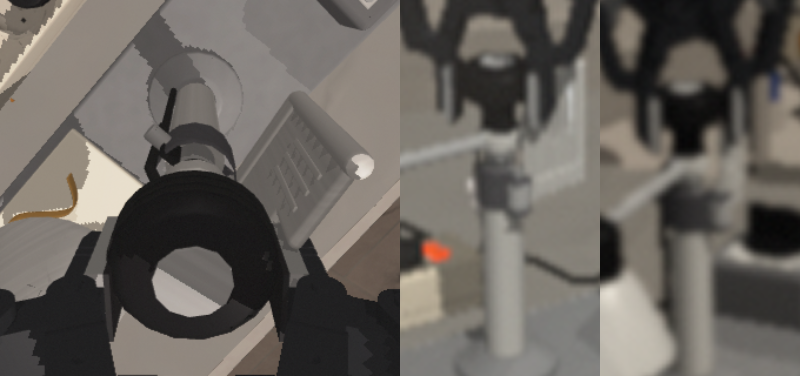

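```bash
cat > lev.py <<'E'
from h import *
def lev(m,px,z=223):
    s=np.radians(-6.3);piv=np.array([495.1,326.6])-22*np.array([np.cos(s),np.sin(s)])
    t=onz(m,px,z)[:2];w=t-piv;return t.round(1),np.linalg.norm(w).round(1),((np.degrees(np.arctan2(w[1],w[0]))+6.3-210)%360).round(1)
E
python3 - <<'E'
from lev import *
m=imaging.camera_model("wrist");print(m["position"],m["rotation"])
print(lev(m,(458.5,260)));f()
im=cv2.imread("pics/w8.png")[100:440,200:520]
cv2.imwrite("pics/w8c.png",cv2.convertScaleAbs(cv2.resize(im,None,fx=1.75,fy=1.75,interpolation=2),alpha=1.8,beta=15))
E
```

```text
[537.0020855  267.72139648 333.42406679] [-3.35390901e-01  6.43927048e-04 -2.51524226e+00]
(array([476.1, 277. ]), np.float64(52.1), np.float64(69.4))
[488.9  335.35 161.92] [-16.25  24.9   13.66] [ 4.05  4.55 -0.7 ] 24.77 0.54 69
```

View pics/w8c.png

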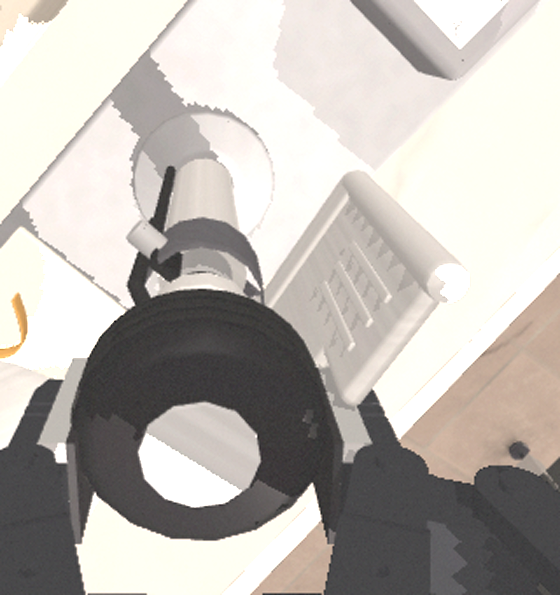

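The lever tip is 52 mm from the pivot at 69.4° (1.21 rad), so it is fully closed and the finger is now over-pressing its stop. I'll back off a little to relieve the load, then check.

```bash
python3 - <<'E'
from lev import *
bot.movel([495.1,326.7,160.8],[np.pi,0,np.radians(-126.3+60)]);bot.dwell(.4);f()
m,im=shot("wrist","w9");bot.dwell(.2);f()
_,a=shot("scene","s9")
print(m["position"].tolist(),m["rotation"].tolist())
# knob: bright blob near predicted tip
s=np.radians(-6.3);piv=np.array([495.1,326.6])-22*np.array([np.cos(s),np.sin(s)]);an=np.radians(210+69-6.3)
q=proj(m,[*(piv+52*np.array([np.cos(an),np.sin(an)])),223]);print(q)
g=cv2.cvtColor(im,cv2.COLOR_BGR2GRAY);k=np.zeros_like(g);cv2.circle(k,tuple(int(v) for v in q),25,255,-1)
n,l,st,c=cv2.connectedComponentsWithStats(((g>170)&(k>0)).astype(np.uint8));
for i in range(1,n):
  if st[i,4]>30: print(st[i],c[i],lev(m,c[i]))
o=np.hstack([cv2.resize(im[100:400,180:500],(430,403)),cv2.resize(a[200:260,285:335],None,fx=6.7,fy=6.7,interpolation=2)[:402]]) if 0 else cv2.resize(a[175:275,270:350],None,fx=6,fy=6,interpolation=2)
cv2.imwrite("pics/s9c.png",o)
E
```

```text
[492.57 332.52 162.  ] [-8.3  16.82  8.98] [2.46 2.58 0.05] 25.52 0.546 73
[492.56 332.54 162.  ] [-7.99 16.58 10.01] [ 2.46  2.59 -0.01] 25.77 0.543 73
[525.0351559891417, 257.6263152519954, 334.22423098426265] [-0.32662567971572054, 0.0003590171449039392, -2.724976946836373]
[437.91239063 245.70697423]
[423 237  24  31 446] [434.31838565 248.65919283] (array([476.2, 278.4]), np.float64(50.7), np.float64(69.7))
```

View pics/s9c.png

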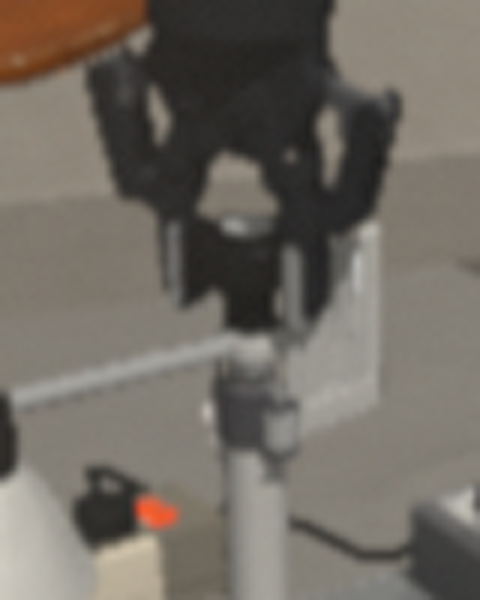

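```bash
python3 -c "
from bench import bot
print(bot.sign_off())"
```

```text
the job is handed in; nothing more can be done
None
```

The job is handed in and nothing came back to say whether it passed: by my own checks the isolator is off, the ring mark is about 1 mm above level, the cam lever is closed at about 1.21 rad and the fingers still hold the grip; I saw no sign that the other items moved, though I did not measure them.

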